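# Let the can out of the sorting rack into the tilt-out bin

## Robot

A 7-joint arm with a two-finger parallel gripper is mounted at the origin on the work surface. World frame = base frame: x ahead of the robot, y to its left, z up, the work surface at z = 0. Lengths are in m, angles in rad, forces in N, time in s.
With the tool pointing down it reaches from about 0.425 to 0.875 m from the base axis. Payload 4.7 kg.
Tool frame: the origin (TCP) lies at the very end of the fingers, on their centre line; the grasp point (between the pads) lies 19 mm behind it; z points along the fingers, y is the line along which they close (so a half turn about z gives the same grasp; the last joint's range is limited). The gripper opens to 87 mm and grips with 3 to 60 N. Pads are 19 mm wide; open, the fingers measure 117 mm over their backs; the gripper's body (75 mm by 190 mm) begins 51 mm behind the grasp point.
Start: joints at [-1.12, 0.321, -0.07, 1.45, 0.023, 1.371, -0.057], TCP at [0.275, 0.589, 0.223] pointing down, gripper open.
Joint ranges: [-2.86, 2.86], [-0.3, 2.09], [-1.38, 1.24], [0.06, 2.45], [-1.56, 4.7], [0.09, 2.05], [-2.69, 2.69]. Speed limits (rad/s): [2.57, 2.57, 3.14, 3.14, 3.14, 3.14, 3.14].

## Interface

Orientations are given as a rotation vector (axis times angle).
In Python, from bench import get_state, get_image, get_calibration, close_job gives the robot as it stands.
- The arm moves only by the shell command python3 -m crank 'ROWS' [FORCE]. ROWS is JSON, a list of rows, each a list of 5 numbers: the opening, from 0 (shut) to 1 (fully open), then the shift along the world's x, y, z in units of 0.2 m (1.0 is 0.2 m), then the turn about the world's z in units of 2 pi rad (1.0 is 2 pi rad). A call has 1 to 5 rows; each row is the pose to reach, as a shift and turn from the pose commanded when the call began, turning the shorter way round; what a row does not reach only later rows make up. A row lasts 1/8 s, in which the tool goes at most 62.5 mm and 10.7 degrees, less where a joint would pass 70% of its speed; a pose out of reach is approached as far as the arm can. A call with a number of a shift or a turn outside -1 to 1 is refused whole. A call with a gripper value outside its range is refused whole. The fingers move at their own pace and stop on an object; FORCE is the grip in N (left out, the last holds). Time passes only in rows, so rows that repeat a pose let the fingers close. It gives the time, the measured TCP pose, the force, the opening and the grip force at its end, in the units of the state.
- get_state(): the state, without advancing time (a new reading comes with each control period).
- get_image(name): name is "scene" or "top" or "wrist"; returns the picture (384x512x3 uint8, red, green, blue); there is no depth.
- get_calibration(name): a dict with "fovy" (degrees; the focal length in pixels is half the picture's height over the tangent of half this angle, whatever the lens; pixels are square), "cx", "cy" (the principal point, pixels), "R" (3x3) and "t" (3): a world point X has camera coordinates R X + t. Camera axes: x right, y down, z forward; pixel columns grow to the right and rows downward; lengths in m; the calibration is good to about 2 mm. A picture is of the moment at which its call begins: read the wrist's pose just before it. get_calibration takes no time and is no camera call; for the wrist camera it gives the pose at the moment of the call.
- close_job(): hands the job in; it is judged then, once.
The state is a dict: "time": time; "joint_positions": joint angles; "qd": joint speeds; "joint_torque": joint torques, N m; "position": TCP position; "tool_rot": TCP orientation; "ft_force": force on the tool from outside, world axes, zero at the start; "torque": the same for the moment, N m; "grip_width": opening from 0.0 (shut) to 1.0 (fully open); "grip_force": force on a finger pad.
Only numpy, scipy, OpenCV 4.12 (cv2) and the standard library are available. Lean on these libraries where they do the work, as an engineer would, in place of code of your own. Each camera call takes 0.05 s, during which the arm holds its last target. There are 200 camera calls.

## Task

An empty can and a glass bottle lie waiting behind the gates of a two-lane wooden rack. With the fingertips press down the paddle of the lane where the can lies, so that the far end of its rocking lever lifts the gate, and keep it pressed until the can has rolled down and come to lie in the open grey bin; then let the paddle come all the way up again and move clear. Only press: do not touch the can or the bottle, leave the bottle waiting behind its shut gate, and leave the crock, shaker, steamer and chopsticks where they stand.

Things in the scene. Friction and masses are not known exactly. Their poses are not given: they have to be found in the camera images.
- rack: Fixed two-lane wooden rack, 226 mm wide (y), 180 mm long (x). Origin: on the worktop under its middle. +x points down the lanes to the bin (away from the robot, turned up to 0.3 rad), +y left. Lanes centred on y = +55 mm (left) and -55 mm (right), each 100 mm wide, about 190 mm high, falling 10 degrees to +x. A dark steel lever rocks over each lane on an axle at x = -45, z = 255 mm.
- paddle_left (a point): Flat dark steel paddle, 50 (x) by 54 (y) by 6 mm, on the near end of the left lane's lever. This point: centre of its top face, 120 mm from the axle; at rest level, 268 mm above the worktop, at x = -165, y = +55 mm in the rack's frame. It turns with the lever; at the stop it is about 54 mm lower, 7 mm further to the rack's +x. Free space below it.
- paddle_right (a point): The same paddle of the right lane's lever, at y = -55 mm in the rack's frame.
- lever_left (a joint): Angle of the left lane's lever, rad: 0 at rest, growing as its near-end paddle goes down and the gate bar on its far end (rack x = 65 mm) goes up; stop at 0.48. From about 0.29 a can or bottle passes under the bar (0.36 or more is ample). A spring returns it to 0 when let go; pressing takes 2 to 5 N at the paddle.
- lever_right (a joint): The same for the right lane's lever.
- can: Empty plain aluminium drinks can, 53 mm diameter, 90 mm long, straight-sided over its whole length. Lies across one of the two lanes (left or right, it varies) against the gate bar; rolls down by itself when the gate lifts, in about a second. Origin: on its axis at mid length; y along its axis.
- bottle: Small brown glass bottle, 53 mm diameter, 90 mm long, with a shoulder and a narrow neck with steel cap. Lies across the other lane against its gate bar. Origin: on the axis at mid length; y along its axis, neck to +y.
- bin: Fixed pale grey tilt-out bin, open, beyond the rack's low end: housing 304 mm wide (y), 225 mm high; tub 280 mm wide tilted out to the rack, front rim 145 mm high. Origin: on the worktop 10 mm before the front rim, mid width; x away from the rack. A can in the tub has its centre at x 20 to 160 mm, y within 138 mm, under 100 mm high; it comes to rest near x = 80, z = 50 mm.
- crock: Lidded dark brown onggi-style crock, 148 mm diameter, 178 mm high, beside the rack on its +y side. Origin: centre of its underside. Bystander.
- shaker: Orange flip-top seasoning shaker, 48 mm diameter, 96 mm high, near the paddles on the +y side. Origin: centre of its underside. Bystander.
- steamer: Round lidded bamboo steamer basket, 182 mm diameter, about 100 mm high, beside the rack on its -y side. Origin: centre of its underside. Bystander.
- chopsticks: A pair of steel chopsticks 220 mm long on two small ceramic rests, 18 mm high, lying along y on the near right side of the rack. Origin: on the worktop under their middle. Bystander.
Things that resemble listed ones, but are neither listed nor needed, are in the scene too. What is meant by the can is not yellow, and is the larger of those in its own colour. Leave any purple look-alike of the bottle alone.

How it is judged:
On the way, in this order (a step that is already met when the one before it is completed fails the run):
1. the can's gate is lifted by fingers pressing on that lane's paddle (((y of bottle in the frame of rack below 0 m and value of joint lever_left above 0.15 rad and contact force between the fingers and lever_left above 0.5 N and distance between the grasp point and paddle_left below 0.08 m) or (y of bottle in the frame of rack above 0 m and value of joint lever_right above 0.15 rad and contact force between the fingers and lever_right above 0.5 N and distance between the grasp point and paddle_right below 0.08 m))), for 0.05 s.
2. the can is in the bin's tub while that paddle is still held down (x of can in the frame of bin between 0.02 and 0.16 m and y of can in the frame of bin between -0.138 and 0.138 m and z of can in the frame of bin between 0.01 and 0.1 m and ((y of bottle in the frame of rack below 0 m and value of joint lever_left above 0.2 rad and contact force between the fingers and lever_left above 0.5 N and distance between the grasp point and paddle_left below 0.08 m) or (y of bottle in the frame of rack above 0 m and value of joint lever_right above 0.2 rad and contact force between the fingers and lever_right above 0.5 N and distance between the grasp point and paddle_right below 0.08 m))), for 0.1 s.
At the end, for the whole second after the job is handed in: The can lies at rest in the tub of the grey bin, both levers are back up (under 0.05 rad, gates shut), the bottle still lies behind its gate and the bystanders stand within 20 mm of where they were (x of can in the frame of bin between 0.02 and 0.16 m and y of can in the frame of bin between -0.138 and 0.138 m and z of can in the frame of bin between 0.01 and 0.1 m and linear speed of can below 0.05 m/s and value of joint each of lever_left, lever_right below 0.05 rad and distance of each of bottle, crock, shaker, steamer, chopsticks from where it was at the start of the episode below 0.02 m); the robot touches nothing.
It fails at once if the robot touches the can or the bottle (contact force between any of the fingers, the arm and can above 0.5 N or contact force between any of the fingers, the arm and bottle above 0.5 N).
It fails at once if the can or the bottle is lifted out of its lane (height (world z) of any of can, bottle above 0.25 m).
It fails at once if the bottle's gate is lifted or the bottle leaves its place (distance of bottle from where it was at the start of the episode above 0.02 m or (y of bottle in the frame of rack below 0 m and value of joint lever_right above 0.15 rad) or (y of bottle in the frame of rack above 0 m and value of joint lever_left above 0.15 rad)).
It fails at once if a bystander is moved, tipped or lifted (distance of any of crock, shaker, steamer, chopsticks from where it was at the start of the episode above 0.02 m or angle between any of crock, shaker, steamer, chopsticks's own z axis and vertical above 0.25 rad).
It also fails if it takes over 32 s, if anything falls off the work surface, if the arm or the gripper's body presses on something with over 40 N, if the wrist force passes 120 N, or if a joint passes its speed limit or range.

## Working session

There is one attempt and no reset: what is moved stays moved. The work goes in short steps, Python scripts to look and compute and a shell command to move; the robot and the scene stay as the last step left them, time stands still between calls to the robot, and variables do not carry over. Pictures are saved under pics/ and viewed, at most 10 in all, crops included, and the job is handed in when it is done.

```bash
mkdir -p pics; python3 - <<'E'
from bench import *
import cv2,json
s=get_state();print(s['time'],s['position'],s['tool_rot'],s['grip_width'])
for n in("scene","top"):
    im=get_image(n);cv2.imwrite(f"pics/{n}0.png",im[:,:,::-1]);print(n,get_calibration(n))
E
```

```text
0.0 [0.27480475 0.58843526 0.22141719] [-6.80573545e-01 -3.06667205e+00  3.04413457e-03] 0.9999936463876644
scene {'fovy': 43.280431247100914, 'cx': 256.23408976884434, 'cy': 192.81743382695296, 'R': array([[-0.25179813,  0.96769315,  0.01294849],
       [ 0.73984537,  0.20110181, -0.64201783],
       [-0.62388022, -0.15207901, -0.76658036]]), 't': array([ 0.20005652, -0.24456768,  1.78083889])}
top {'fovy': 47.70677396399983, 'cx': 259.96265361792035, 'cy': 186.97864334897088, 'R': array([[ 0.01601029, -0.99979254,  0.01259155],
       [-0.99566003, -0.01709625, -0.09148131],
       [ 0.0916776 , -0.01107226, -0.99572718]]), 't': array([-0.08736257,  0.56192305,  1.29887379])}
```

View pics/scene0.png

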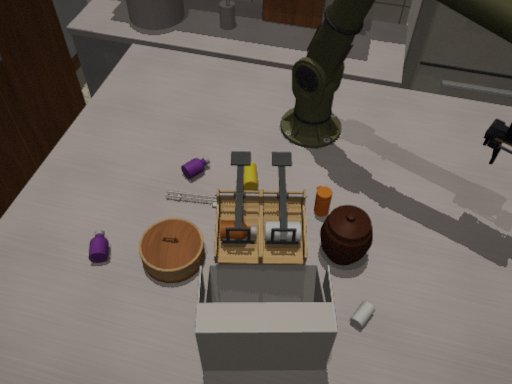

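View pics/top0.png

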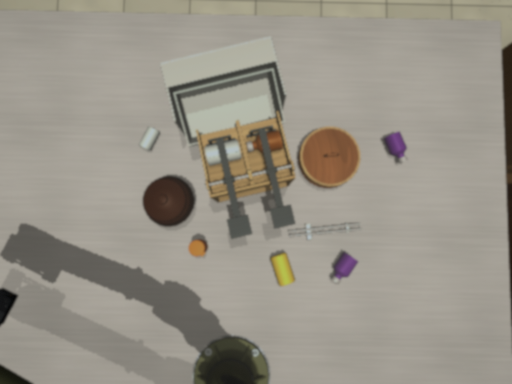

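The scene view shows the paddles at about (241,158) for the right lane and (282,158) for the left. The can is silver, in the left lane at (283,232), and the brown bottle is in the right lane at (238,232). In the top view the left paddle is near (239,227), the right one near (281,215), the shaker at (198,247) and the crock at (168,201).

```bash
python3 - <<'E'
from bench import *
import cv2,numpy as np
im=cv2.imread("pics/top0.png");c=get_calibration("top")
def ray(c,u,v,z):
    f=192/np.tan(np.radians(c['fovy']/2));d=c['R'].T@np.array([(u-c['cx'])/f,(v-c['cy'])/f,1]);o=-c['R'].T@c['t']
    return o+d*(z-o[2])/d[2]
roi=im[195:245,215:305].max(2)
m=cv2.morphologyEx((roi<85).astype('u1'),cv2.MORPH_OPEN,np.ones((15,15)))
n,l,st,ce=cv2.connectedComponentsWithStats(m)
P=[]
for i in range(1,n):
    cnt=cv2.findContours((l==i).astype('u1'),0,2)[0][0]
    r=cv2.minAreaRect(cnt);u,v=r[0][0]+215,r[0][1]+195
    p=ray(c,u,v,.268);print(st[i],r,u,v,p);P.append(p)
P.sort(key=lambda p:-p[1])
d=P[0]-P[1];yaw=np.arctan2(-d[0],d[1]);print("dist",np.linalg.norm(d),"yaw",yaw)
print("shaker",ray(c,198,247,.09),"crock",ray(c,168,201,.15))
big=cv2.resize(im[120:260,140:310],None,fx=4,fy=4,interpolation=cv2.INTER_CUBIC);cv2.imwrite("pics/crop.png",big)
s=get_state();print(s['time'],s['position'])
E
```

```text
Traceback (most recent call last):
IndexError: list index out of range
```

```bash
cat > h.py <<'E'
from bench import *
import cv2,numpy as np
def ray(c,u,v,z):
    f=192/np.tan(np.radians(c['fovy']/2));d=c['R'].T@np.array([(u-c['cx'])/f,(v-c['cy'])/f,1]);o=-c['R'].T@c['t']
    return o+d*(z-o[2])/d[2]
E
python3 - <<'E'
from h import *
im=cv2.imread("pics/top0.png");c=get_calibration("top")
roi=im[195:245,215:305].max(2);print(roi[32,::3],roi[20,::3])
m0=(roi<100).astype('u1')
m=cv2.morphologyEx(m0,cv2.MORPH_OPEN,cv2.getStructuringElement(cv2.MORPH_ELLIPSE,(15,15)))
n,l,st,ce=cv2.connectedComponentsWithStats(m)
P=[]
for i in range(1,n):
    cnt=cv2.findContours((l==i).astype('u1'),0,2)[0][0]
    r=cv2.minAreaRect(cnt);u,v=r[0][0]+215,r[0][1]+195
    p=ray(c,u,v,.268);print(st[i],r,u,v,p);P.append(p)
print("shaker",ray(c,198,247,.09),"crock",ray(c,168,201,.15))
big=cv2.resize(im[120:260,140:310],None,fx=4,fy=4,interpolation=cv2.INTER_CUBIC);cv2.imwrite("pics/crop.png",big)
s=get_state();print(s['time'],s['position'])
if len(P)==2:
    P.sort(key=lambda p:-p[1]);d=P[0]-P[1];print("dist",np.linalg.norm(d),"yaw",np.arctan2(-d[0],d[1]))
E
```

```text
[164 164 164 163 150  86  83  84  84  84  84  85 141 163 162 162 143 139
 139 133  95 101 130 146 157 163 164 158 158 155] [167 167 167 167 157  85  78  78  80  87  92 141 167 166 166 165 163 147
 138  90  83  83  84  84  84  83 127 169 169 169]
[ 56   9  22  23 381] ((66.47059631347656, 19.382354736328125), (21.828205108642578, 20.130456924438477), 75.96376037597656) 281.47059631347656 214.38235473632812 [ 0.47371908 -0.12977051  0.268     ]
[ 14  17  20  25 397] ((23.5, 29.0), (19.0, 24.0), 0.0) 238.5 224.0 [ 0.4482435 -0.0237623  0.268    ]
shaker [0.38184249 0.0973031  0.09      ] crock [0.50884475 0.17562745 0.15      ]
0.1 [0.2748284  0.58849086 0.22158912]
dist 0.10902634857164126 yaw 0.23584468695603608
```

View pics/crop.png

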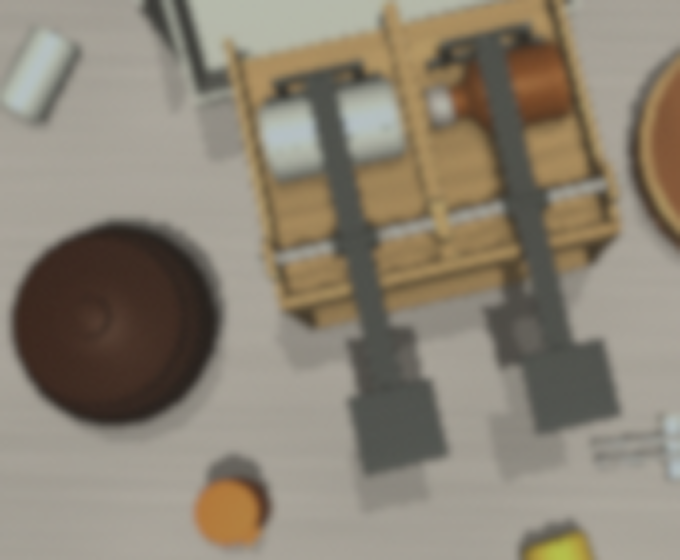

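The crop confirms the left lane holds the can. The left paddle's corners are at crop (350,398), (433,378), (447,455) and (364,473), so its centre is about top pixel (239.3,226.1). That puts it at x≈0.442, y≈-0.026, with the rack yaw about 0.22.

```bash
python3 -c "
from h import *
c=get_calibration('top')
for u,v in((398.5,426),(572,390)):print(ray(c,140+(u-1.5)/4,120+(v-1.5)/4,.268))"
python3 -m crank '[[0,0.1,-0.2,0.4,0.03],[0,0.25,-0.45,0.5,0.06],[0,0.4,-0.7,0.5,0.09],[0,0.5,-1,0.5,0.105],[0,0.5,-1,0.5,0.105]]'
```

```text
[ 0.44304261 -0.02572163  0.268     ]
[ 0.46697895 -0.13271142  0.268     ]
time: 0.72
position: [0.3777, 0.3846, 0.323]
tool_rot: [-0.339, 3.122, -0.001]
ft_force: [-0.3, 0.2, 0.2]
grip_width: 0.516
grip_force: 0.0
```

```bash
python3 -m crank '[[0,0.1,-0.25,0,0],[0,0.2,-0.5,0,0],[0,0.3,-0.75,0,0],[0,0.3,-1,0,0],[0,0.3,-1,0,0]]'
```

```text
time: 1.35
position: [0.4357, 0.1854, 0.3227]
tool_rot: [-0.339, 3.123, -0.0]
ft_force: [0.4, 0.3, 0.3]
grip_width: 0.016
grip_force: 0.0
```

```bash
python3 -m crank '[[0,0.03,-0.3,0,0],[0,0.05,-0.6,0,0],[0,0.05,-0.85,0,0],[0,0.05,-1,0,0],[0,0.05,-1,0,0]]'
python3 -m crank '[[0,0,-0.055,0,0],[0,0,-0.055,0,0]]'
python3 - <<'E'
from h import *
for n in("top","scene"):
    cv2.imwrite(f"pics/{n}1.png",get_image(n)[:,:,::-1])
a=cv2.imread("pics/top1.png")[120:260,150:310];b=cv2.imread("pics/scene1.png")[100:240,180:340]
cv2.imwrite("pics/c1.png",np.hstack([cv2.resize(x,(400,350),interpolation=cv2.INTER_CUBIC) for x in(a,b)]))
print(get_state()['position'])
E
```

```text
time: 1.98
position: [0.4452, -0.0119, 0.3226]
tool_rot: [-0.345, 3.122, 0.001]
ft_force: [-0.0, 0.5, -0.6]
grip_width: 0.01
grip_force: 0.0
time: 2.22
position: [0.4451, -0.0215, 0.3224]
tool_rot: [0.351, -3.122, 0.0]
ft_force: [-0.5, 0.2, 1.0]
grip_width: 0.005
grip_force: 0.0
[ 0.44509981 -0.02104033  0.32247626]
```

View pics/c1.png

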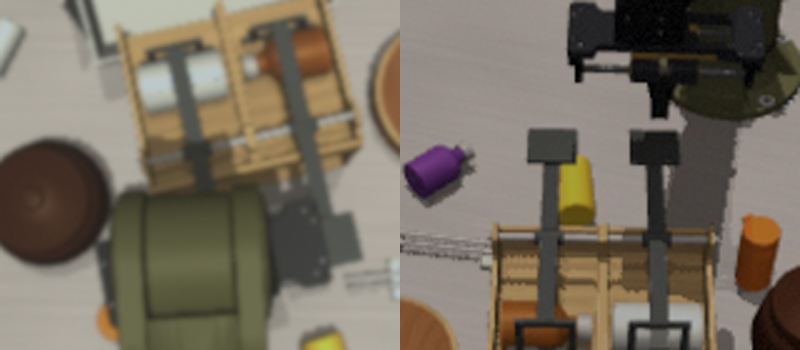

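The picture shows the closed fingers above the left (can) paddle, with the gripper body clear of the right lever. I'll press now.

```bash
python3 -m crank '[[0,0,-0.02,-0.12,0],[0,0,-0.02,-0.24,0],[0,0,-0.02,-0.28,0],[0,0,-0.02,-0.3,0],[0,0,-0.02,-0.32,0]]'
python3 -m crank '[[0,0,0,-0.05,0],[0,0.01,0,-0.1,0],[0,0.02,0,-0.14,0],[0,0.02,0,-0.17,0],[0,0.02,0,-0.17,0]]'
```

```text
time: 2.95
position: [0.4453, -0.0257, 0.2594]
tool_rot: [-0.35, 3.121, 0.001]
ft_force: [-2.3, 0.3, 2.9]
grip_width: 0.004
grip_force: 1.7
time: 3.58
position: [0.4495, -0.0258, 0.2245]
tool_rot: [-0.35, 3.121, 0.0]
ft_force: [-1.8, 2.4, 4.2]
grip_width: 0.001
grip_force: 2.2
```

Contact is at 4 N. I'll hold while the can rolls, then look.

```bash
for i in 1 2 3; do python3 -m crank '[[0,0,0,0,0],[0,0,0,0,0],[0,0,0,0,0],[0,0,0,0,0],[0,0,0,0,0]]' | grep -E "time|ft_|posi"; done
python3 - <<'E'
from h import *
for n in("top","scene"):
    cv2.imwrite(f"pics/{n}2.png",get_image(n)[:,:,::-1])
a=cv2.imread("pics/top2.png")[30:240,130:340];b=cv2.imread("pics/scene2.png")[140:380,180:380]
cv2.imwrite("pics/c2.png",np.hstack([cv2.resize(x,(400,440),interpolation=cv2.INTER_CUBIC) for x in(a,b)]))
E
```

```text
time: 4.2
position: [0.4492, -0.0261, 0.2247]
ft_force: [-1.1, 3.0, 5.4]
time: 4.82
position: [0.4492, -0.0261, 0.2247]
ft_force: [-0.4, 2.5, 3.9]
time: 5.45
position: [0.4492, -0.0261, 0.2247]
ft_force: [-0.8, 3.1, 5.0]
```

View pics/c2.png

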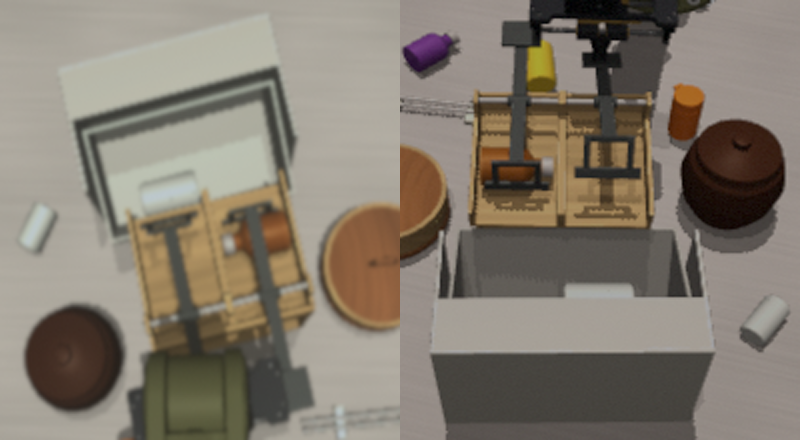

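The can is in the tub (left crop (168,190), right crop (600,290)) and the bottle is still waiting behind its gate. I'll hold a bit longer, then triangulate the can.

```bash
for i in 1 2; do python3 -m crank '[[0,0,0,0,0],[0,0,0,0,0],[0,0,0,0,0],[0,0,0,0,0],[0,0,0,0,0]]' | grep -E "time|ft_"; done
python3 - <<'E'
from h import *
c=get_calibration("top")
im=get_image("top");cv2.imwrite("pics/top3.png",im[:,:,::-1])
d=np.abs(im[:,:,::-1].astype(int)-cv2.imread("pics/top2.png")).max(2)[90:145,180:260];print("moved px",(d>20).sum())
# top crop scale: 210/400 , 210/440
u,v=130+168*210/400,30+190*210/440
p=ray(c,u,v,.05);yaw=.22;R=np.array([[np.cos(yaw),np.sin(yaw)],[-np.sin(yaw),np.cos(yaw)]])
pad=np.array([.443,-.0257]);print("can world",p,"in rack",R@(p[:2]-pad)+[-.165,.055])
cc=get_calibration("scene");u,v=180+600*.5,140+284*240/440
print("scene ray z=.05/.076",ray(cc,u,v,.05),ray(cc,u,v,.076))
for U,V in((130,212),(287,170)): # front rim-ish/lane end
    q=ray(c,130+U*.525,30+V*210/440,.145);print("rim",R@(q[:2]-pad)+[-.165,.055])
E
```

```text
time: 6.18
ft_force: [0.7, 3.5, 5.5]
time: 6.8
ft_force: [-0.1, 2.3, 4.4]
moved px 0
can world [0.76103086 0.05225053 0.05      ] in rack [0.16237661 0.06166797]
scene ray z=.05/.076 [0.58890538 0.56203755 0.05      ] [0.6058579  0.55223605 0.076     ]
rim [0.11940958 0.11910268]
rim [ 0.12946074 -0.11952631]
```

The can is at rest, at about x 0.07 in the bin frame, as expected. I'll release the paddle gently and move clear.

```bash
python3 -m crank '[[0,0,0,0.07,0],[0,-0.01,0,0.13,0],[0,-0.02,0,0.18,0],[0,-0.02,0,0.24,0],[0,-0.02,0,0.35,0]]'
python3 -m crank '[[0,0,0.1,0.2,0],[0,0,0.3,0.3,0],[0,-0.05,0.55,0.3,0],[0,-0.1,0.8,0.3,0],[0,-0.1,1,0.3,0]]'
python3 -m crank '[[0,0,0.2,0,0],[0,0,0.4,0,0],[0,0,0.4,0,0],[0,0,0.4,0,0],[0,0,0.4,0,0]]'
python3 - <<'E'
from h import *
for n in("top","scene"):
    cv2.imwrite(f"pics/{n}4.png",get_image(n)[:,:,::-1])
a=cv2.imread("pics/top4.png")[50:260,130:340];b=cv2.imread("pics/scene4.png")[140:380,180:380]
cv2.imwrite("pics/c4.png",np.hstack([cv2.resize(x,(400,440),interpolation=cv2.INTER_CUBIC) for x in(a,b)]))
E
```

```text
time: 7.48
position: [0.4445, -0.0258, 0.2946]
tool_rot: [0.35, -3.121, -0.001]
ft_force: [0.6, 0.1, -0.3]
grip_width: 0.004
grip_force: 0.0
time: 8.1
position: [0.424, 0.1765, 0.3548]
tool_rot: [-0.353, 3.122, 0.001]
ft_force: [0.7, -0.2, -0.3]
grip_width: 0.007
grip_force: 0.0
time: 8.72
position: [0.4254, 0.2528, 0.3548]
tool_rot: [-0.346, 3.122, 0.0]
ft_force: [-0.3, 0.3, 0.6]
grip_width: 0.002
grip_force: 0.0
```

View pics/c4.png

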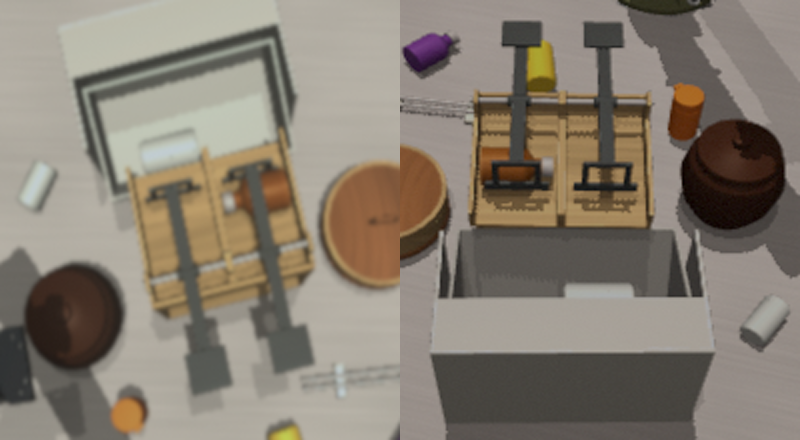

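Both levers are back up, the can lies in the tub, the bottle waits behind its gate, and the arm is clear.

```bash
python3 -c "
from bench import *
print(close_job())"
```

```text
the job is handed in; nothing more can be done
None
```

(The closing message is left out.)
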